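Switch the microscope light path to the camera port

TASK

The white light-path selector box has a sprung bar knob standing in its middle notch; a camera stands on one of its two ports and a flat dust cap covers the other. Pull the knob up clear of its notch, turn it so that its steel key pin points at the camera, and let it snap fully down into that notch. Leave the oil bottle standing where it is.

Things in the scene. Friction and masses are not known exactly. Their poses are not given: they have to be found in the camera images.
- knob_grip (a point): Middle of the knob's black bar handle, on its upright axis: bar 56 long, 14 thick, 32 mm high (16 above and below this point), on a neck 14 and hub 34 mm across. x runs along the bar to the end where a steel key pin sticks out below; z up. Seated, it is 110 mm above the table, 50 above the box. An aluminium crown 30 to 44 mm from the axis and the hub end 16 mm below the bar; its middle notch holds the pin.
- knob_lift (a joint): Height the knob is pulled straight up, m: 0 seated, 0.020 upper stop; the key pin clears the crown from 0.013. Its spring and weight pull down with 5 N seated, 9 N raised. Raised it turns freely, 60 degrees each way from the middle. A notch 50 degrees to each side of the middle one points straight at a port; let go within 12 degrees of a notch, the knob drops into it by itself.
- camera_mid (a point): Middle of the camera, a finned grey metal cube 46 mm wide on a short steel neck, fixed upright on one of the two ports (left or right varies). Its axis is 105 mm from the knob's, its top 56 mm above the box (180 x 260 mm, 60 mm high), this point 27 mm above the box. The other port, mirrored, has a flat round dust cap 42 mm across, 10 mm high.
- oil_bottle: A small loose amber bottle of immersion oil, 34 mm across and 80 mm tall, standing on the table beside the selector; origin at the centre of its underside, z up. Not to be disturbed.

How it is judged:
On the way:
1. the knob is pulled up clear of its notch before it is turned to the camera (value of joint knob_lift above 0.0125 m and (y of camera_mid in the frame of knob_grip above 0.04 m or y of camera_mid in the frame of knob_grip below -0.04 m)), for 0.1 s.
At the end, for the whole second after the job is handed in: The knob is down in its notch (within 3 mm of fully seated) with its key pin pointing at the camera, within about 10 degrees (camera axis within 18 mm of the pin's line) (value of joint knob_lift below 0.003 m and x of camera_mid in the frame of knob_grip above 0.05 m and y of camera_mid in the frame of knob_grip between -0.018 and 0.018 m); the robot touches nothing.
It fails at once if the oil bottle is tipped or shoved more than 30 mm (distance of oil_bottle from where it was at the start of the episode above 0.03 m or angle between oil_bottle's own z axis and vertical above 0.5 rad).
It also fails if it takes over 32 s, if anything falls off the work surface, if the arm or the gripper's body presses on something with over 40 N, if the wrist force passes 120 N, or if a joint passes its speed limit or range.

ROBOT

A 6-joint arm with a two-finger parallel gripper is mounted at the origin on the work surface. World frame = base frame: x ahead of the robot, y to its left, z up, the work surface at z = 0. Lengths are in m, angles in rad, forces in N, time in s.
With the tool pointing down it reaches from about 0.35 to 0.975 m from the base axis. Payload 4.9 kg.
Tool frame: the origin (TCP) lies on the front face of the gripper's body, between the roots of the fingers; the fingertips stand ctrl.tip_extent ahead of it and the grasp point (between the pads) lies 54 mm ahead of it (ctrl.tip_extent is the distance from the TCP to the fingertips, in m); z points along the fingers, y is the line along which they close (so a half turn about z gives the same grasp; the last joint's range is limited). The gripper opens to 85 mm and grips with 20 to 120 N. Pads are 22 mm wide; open, the fingers measure 114 mm over their backs; the gripper's body (76 mm by 85 mm) begins 54 mm behind the grasp point. The pads swing forward as they close: fully open they stand 13 mm farther back than shut.
Start: joints at [1.017, 0.053, 1.613, -0, 1.476, -0.119], TCP at [0.263, 0.567, 0.304] pointing down, gripper open.
Joint ranges: [-3.01, 3.01], [-1.01, 2.22], [0.06, 2.58], [-1.02, 4.17], [0.09, 2.62], [-3.14, 3.14]. Speed limits (rad/s): [2.57, 2.57, 3.14, 3.14, 3.14, 3.14].

INTERFACE

Orientations are given as a rotation vector (axis times angle).
In Python, from station import ctrl gives the robot as it stands.
- The arm moves only by the tool apply_moves, never from a script. Its argument "rows" is one flat list of numbers, 6 for each row, row after row: the shift along the tool's x, y, z normalised to -1 to 1, where 1 is 0.6 m, then the turn, a rotation vector about the tool's x, y, z normalised to -1 to 1, where 1 is 90 degrees. A call has 1 to 20 rows; each row is the pose to reach, as a shift and turn from the pose commanded when the call began, along the tool's axes at that moment; what a row does not reach only later rows make up. A row lasts 1/10 s, in which the tool goes at most 50 mm and 8.59 degrees, less where a joint would pass 70% of its speed; a pose out of reach is approached as far as the arm can. A call with a number of a shift or a turn outside -1 to 1 is refused whole. A call with a gripper value outside its range is refused whole. "grip" is the opening, from 0 (shut) to 1 (fully open), set as the call begins (left out, the last holds). The fingers move at their own pace and stop on an object; "grip_force" is the grip in N (left out, the last holds). Time passes only in rows, so rows that repeat a pose let the fingers close. It gives the time, the measured TCP pose, the force, the opening and the grip force at its end, in the units of the state.
- ctrl.get_obs(): the state, without advancing time (a new reading comes with each control period).
- ctrl.get_image(name): name is "scene" or "top" or "wrist"; returns (picture, depth): 400x640x3 uint8, blue, green, red; 400x640 float32, m along the optical axis (not along the pixel's ray), 0 where there is no reading.
- ctrl.camera_model(name): a dict with "mtx" (3x3 intrinsics, pixels), "k1" (the pictures are not rectified: a ray, as slopes to the right and down, at radius r is drawn at 1 + k1 r^2 times it, then the intrinsics apply), "R" (3x3) and "t" (3): a world point X has camera coordinates R X + t; the wrist camera has in their place "tool_from_camera" (4x4, takes a point from camera to tool coordinates, whose origin is the TCP and whose axes are the flange's). Camera axes: x right, y down, z forward; pixel columns grow to the right and rows downward; lengths in m; the calibration is good to about 2 mm. A picture is of the moment at which its call begins: read the wrist's pose just before it. camera_model takes no time and is no camera call.
- ctrl.finish_job(): hands the job in; it is judged then, once.
The state is a dict: "t": time; "q": joint angles; "dq": joint speeds; "effort": joint torques, N m; "tool_pos": TCP position; "tool_rot": TCP orientation; "contact_force": force on the tool from outside, world axes, zero at the start; "wrist_torque": the same for the moment, N m; "opening": finger opening in m; "grip_force": force on a finger pad.
Only numpy, scipy, OpenCV 4.12 (cv2) and the standard library are available. Lean on these libraries where they do the work, as an engineer would, in place of code of your own. Each camera call takes 0.05 s, during which the arm holds its last target. There are 200 camera calls.

## Working session

There is one attempt and no reset: what is moved stays moved. The work goes in short steps, Python scripts to look and compute and a tool call to move; the robot and the scene stay as the last step left them, time stands still between calls to the robot, and variables do not carry over. Pictures are saved under pics/ and viewed, at most 10 in all, crops included, and the job is handed in when it is done.

Besides the shell and the picture viewer there is one more tool, called after "Request:" as name(argument=value, ...), one argument or row to a line, values as JSON. apply_moves: Moves the arm, as the interface text tells. Its arguments: {"type":"object","properties":{"rows":{"type":"array","items":{"type":"number"}},"grip":{"type":"number"},"grip_force":{"type":"number"}},"required":["rows"]}

```bash
mkdir -p pics
cat > h.py <<'E'
import numpy as np, cv2
from scipy.spatial.transform import Rotation as Ro
from station import ctrl
def cam(name,obs=None):
    m=ctrl.camera_model(name); K=np.array(m["mtx"]);k1=m["k1"]
    if name=="wrist":
        T=np.array(m["tool_from_camera"]);Rt=Ro.from_rotvec(obs["tool_rot"]).as_matrix()
        Rwc=Rt@T[:3,:3]; c=Rt@T[:3,3]+np.array(obs["tool_pos"])
    else:
        R=np.array(m["R"]);Rwc=R.T;c=-R.T@np.array(m["t"])
    return K,k1,Rwc,c
def rays(cm,uv):
    K,k1,Rwc,c=cm
    uv=np.asarray(uv,float).reshape(-1,1,2)
    p=cv2.undistortPoints(uv,K,np.array([k1,0,0,0.])).reshape(-1,2)
    return np.c_[p,np.ones(len(p))]@Rwc.T
def onplane(cm,uv,z):
    d=rays(cm,uv);c=cm[3];return c+d*((z-c[2])/d[:,2])[:,None]
def world(cm,uv,depth):
    uv=np.atleast_2d(uv);d=rays(cm,uv);z=depth[uv[:,1].astype(int),uv[:,0].astype(int)]
    return cm[3]+d*z[:,None]
E
python3 - <<'E'
from h import *
o=ctrl.get_obs();print({k:np.round(v,3) for k,v in o.items()},ctrl.tip_extent)
for n in("top","scene"):
    im,d=ctrl.get_image(n);cv2.imwrite(f"pics/{n}0.png",im);np.save(f"pics/{n}0.npy",d)
E
```

```text
{'t': np.float64(0.0), 'q': array([ 1.017,  0.053,  1.614, -0.   ,  1.476, -0.119]), 'dq': array([ 0.003, -0.001,  0.   , -0.   , -0.001,  0.   ]), 'effort': array([ 0.0000e+00, -3.9370e+01, -3.7017e+01, -0.0000e+00,  7.0000e-03,
       -0.0000e+00]), 'tool_pos': array([0.263, 0.566, 0.303]), 'tool_rot': array([-6.770e-01, -3.067e+00,  3.000e-03]), 'contact_force': array([-0.164, -0.498, -0.786]), 'wrist_torque': array([-0.01 , -0.017,  0.036]), 'grip_force': np.float64(0.0), 'opening': np.float64(0.086)} 0.0726
```

View pics/top0.png

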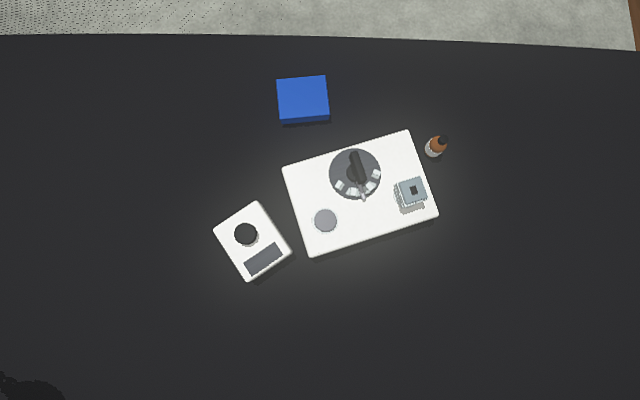

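View pics/scene0.png

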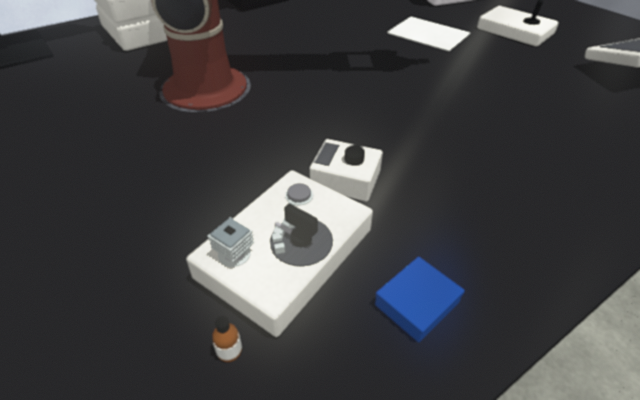

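The top view shows the knob bar at about (356,165), the camera at (413,190), the dust cap at (325,220) and the bottle at (435,146). The scene view agrees.

Run:
```python
from h import *
im=cv2.imread("pics/top0.png");d=np.load("pics/top0.npy");cm=cam("top");print("cam",cm[3].round(3))
v,u=np.mgrid[60:270,260:460];uv=np.c_[u.ravel(),v.ravel()]
P=world(cm,uv,d)
def rep(n,m,z):
    mm=m.reshape(v.shape).astype(np.uint8)
    k,l,s,c=cv2.connectedComponentsWithStats(mm)
    for i in range(1,k):
        if s[i,4]<15: continue
        q=P[l.ravel()==i]; px=uv[l.ravel()==i].astype(np.float32)
        w=onplane(cm,px,z)[:,:2] if z else q[:,:2]
        r=cv2.minAreaRect(w.astype(np.float32)*1000)
        print(n,s[i,4],"px",px.mean(0).round(),"mean",w.mean(0).round(4),"rect",np.round(r[0],1),np.round(r[1],1),round(r[2],1),"z",np.median(q[:,2]).round(3))
h=P[:,2]
rep("high",h>0.105,None)
hsv=cv2.cvtColor(im,cv2.COLOR_BGR2HSV)[60:270,260:460].reshape(-1,3)
rep("white",(hsv[:,2]>200)&(hsv[:,1]<40),.06)
rep("tall60-80",(h>0.066)&(h<.09),None)
```

```text
cam [ 0.477 -0.043  0.749]
high 300 px [357. 167.] mean [ 0.6238 -0.1156] rect [ 625.1 -116.3] [53.9 14.2] 19.9 z 0.124
high 641 px [412. 190.] mean [ 0.586  -0.2129] rect [ 548.5 -134.8] [ 48.9 226.9] 25.9 z 0.111
white 9155 px [356. 195.] mean [ 0.5845 -0.1214] rect [ 592.1 -127.4] [176.7 256.6] 18.4 z 0.059
white 39 px [338. 184.] mean [ 0.6044 -0.0866] rect [604.4 -87.9] [11.8 14.5] 63.9 z 0.076
white 61 px [370. 186.] mean [ 0.6017 -0.146 ] rect [ 601.3 -144.1] [13.3 23.1] 45.4 z 0.076
white 74 px [353. 191.] mean [ 0.5909 -0.1138] rect [ 590.8 -112.5] [13.3 22.6] 0.8 z 0.076
white 689 px [271. 237.] mean [0.5053 0.0371] rect [502.9  52.6] [102.   58.7] 34.9 z 0.054
tall60-80 87 px [443. 140.] mean [ 0.6902 -0.2843] rect [ 691.  -285.8] [16.2 17. ] 44.7 z 0.079
tall60-80 381 px [358. 185.] mean [ 0.6005 -0.1216] rect [ 601.7 -117.5] [62.  47.4] 56.0 z 0.075
tall60-80 67 px [376. 174.] mean [ 0.6215 -0.1549] rect [ 622.  -155.3] [14.2 14. ] 68.3 z 0.075
tall60-80 63 px [339. 185.] mean [ 0.6007 -0.0867] rect [601.2 -87.1] [13.1 14.2] 57.8 z 0.075
tall60-80 42 px [397. 195.] mean [ 0.5814 -0.1927] rect [ 580.6 -193.2] [43.2  2.3] 18.4 z 0.083
tall60-80 401 px [325. 219.] mean [ 0.5368 -0.0614] rect [537.7 -62.1] [40.2 40.1] 0.8 z 0.071
```

Request:
apply_moves(
  rows=[-0.82,-0.62,0,0,0,0.98,-0.82,-0.62,0,0,0,0.98,-0.82,-0.62,0,0,0,0.98,-0.82,-0.62,0,0,0,0.98,-0.82,-0.62,0,0,0,0.98,-0.82,-0.62,0,0,0,0.98,-0.82,-0.62,0,0,0,0.98,-0.82,-0.62,0,0,0,0.98,-0.82,-0.62,0,0,0,0.98,-0.82,-0.62,0,0,0,0.98,-0.82,-0.62,0,0,0,0.98,-0.82,-0.62,0,0,0,0.98,-0.82,-0.62,0,0,0,0.98,-0.82,-0.62,0,0,0,0.98],
  grip=0.6,
)

```text
t: 1.5
tool_pos: [0.5532, 0.0203, 0.3032]
tool_rot: [-2.624, -1.726, 0.002]
contact_force: [-1.0, 0.5, 0.3]
opening: 0.0512
grip_force: 0.0
```

```bash
cat >> h.py <<'E'
def goal(pos,yaw):
    o=ctrl.get_obs();R=Ro.from_rotvec(o["tool_rot"]).as_matrix();y=np.radians(yaw)
    x=np.array([np.cos(y),np.sin(y),0]);z=np.array([0,0,-1.]);G=np.c_[x,np.cross(z,x),z]
    s=R.T@(np.array(pos)-o["tool_pos"])/.6;r=Ro.from_matrix(R.T@G).as_rotvec()/(np.pi/2)
    print("t",o["t"],"pos",np.round(o["tool_pos"],4),"yaw",np.degrees(np.arctan2(R[1,0],R[0,0])).round(1),"q",np.round(o["q"],2),"F",np.round(o["contact_force"],1),"open",o["opening"],"tip",ctrl.tip_extent)
    print("row",s.round(4),r.round(4))
E
python3 -c "
from h import *
print(np.round(ctrl.camera_model('wrist')['tool_from_camera'],3))
goal([.624,-.116,.28],18.4)"
```

```text
[[ 0.    -0.955 -0.298  0.076]
 [ 1.     0.001 -0.001 -0.001]
 [ 0.001 -0.298  0.955 -0.07 ]
 [ 0.     0.     0.     1.   ]]
t 1.5 pos [0.5532 0.0203 0.3032] yaw 66.7 q [-0.1  -0.12  1.78  0.    1.48  0.31] F [-1.   0.5  0.3] open 0.05118356366125505 tip 0.0726
row [-0.162   0.1983  0.0385] [-0.0007  0.0006  0.5365]
```

Request:
apply_moves(
  rows=[-0.162,0.198,0.038,0,0,0.536,-0.162,0.198,0.038,0,0,0.536,-0.162,0.198,0.038,0,0,0.536,-0.162,0.198,0.038,0,0,0.536,-0.162,0.198,0.038,0,0,0.536,-0.162,0.198,0.038,0,0,0.536,-0.162,0.198,0.038,0,0,0.536,-0.162,0.198,0.038,0,0,0.536],
)

```text
t: 2.3
tool_pos: [0.6237, -0.1124, 0.2809]
tool_rot: [-3.099, -0.514, 0.001]
contact_force: [-0.3, -0.7, 0.8]
opening: 0.051
grip_force: 0.0
```

Run:
```python
from h import *
goal([.624,-.116,.172],18.4)
o=ctrl.get_obs();im,d=ctrl.get_image("wrist");cv2.imwrite("pics/w1.png",im)
cm=cam("wrist",o)
v,u=np.mgrid[0:400,0:640];uv=np.c_[u.ravel(),v.ravel()];P=world(cm,uv,d)
h=P[:,2]; m=((h>.118)&(h<.135)&(d.ravel()>0)&(np.hypot(P[:,0]-.624,P[:,1]+.116)<.05)).reshape(400,640).astype(np.uint8)
k,l,s,c=cv2.connectedComponentsWithStats(m);i=1+s[1:,4].argmax()
px=uv[l.ravel()==i].astype(np.float32);w=onplane(cm,px,.126)[:,:2]
print(s[i],cv2.minAreaRect(w.astype(np.float32)*1000),w.mean(0),np.median(h[l.ravel()==i]))
```

```text
t 2.3 pos [ 0.6237 -0.1124  0.2809] yaw 18.9 q [-0.3   0.09  1.61  0.    1.44  0.95] F [-0.3 -0.7  0.8] open 0.050952366517435135 tip 0.0726
row [-0.0014  0.006   0.1816] [-0.0004  0.0002  0.005 ]
[ 318  160   20   73 1368] ((627.25146484375, -115.38619232177734), (55.15896987915039, 13.626592636108398), 18.727943420410156) [ 0.62805519 -0.11489873] 0.12543146367510483
```

View pics/w1.png

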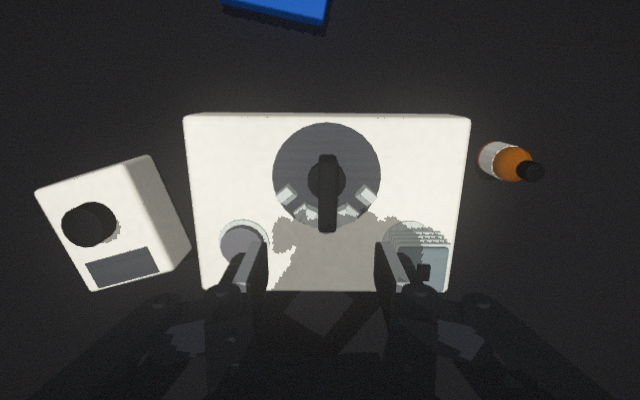

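The wrist view shows the bar centred at (327,193), between the fingers at about columns 250 and 390, and nothing is in the way of the descent.

Request:
apply_moves(
  rows=[0.004,0,0.06,0,0,0,0.004,0,0.12,0,0,0,0.004,0,0.16,0,0,0,0.004,0,0.187,0,0,0,0.004,0,0.187,0,0,0,0.004,0,0.187,0,0,0],
)

```text
t: 2.95
tool_pos: [0.6267, -0.113, 0.1698]
tool_rot: [3.099, 0.51, 0.002]
contact_force: [0.5, 0.6, 0.6]
opening: 0.0513
grip_force: 0.0
```

Run:
```python
from h import *
goal([.6265,-.1155,.168],18.7)
o=ctrl.get_obs();im,d=ctrl.get_image("wrist");cv2.imwrite("pics/w2.png",im)
```

```text
t 2.95 pos [ 0.6267 -0.113   0.1698] yaw 18.7 q [-0.3   0.19  1.69  0.    1.26  0.95] F [0.5 0.6 0.6] open 0.05125663644443705 tip 0.0726
row [-0.0016  0.0039  0.0031] [ 0.0004 -0.0006 -0.0002]
```

View pics/w2.png

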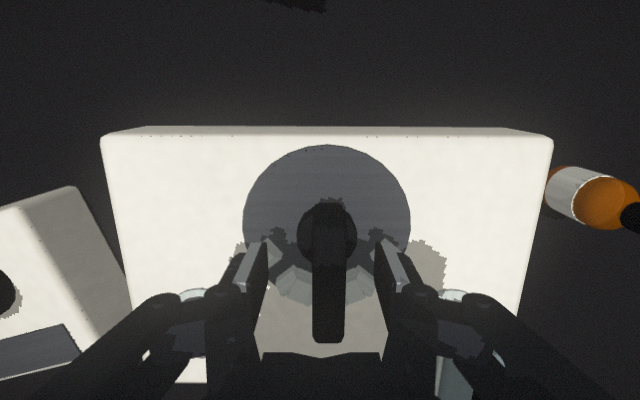

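The bar at column 329 lies about 2 mm right of the mid-line between the fingers (262 and 387). I'll correct that, then close.

Request:
apply_moves(
  rows=[-0.001,0.0035,0.003,0,0,0,-0.001,0.0035,0.003,0,0,0,-0.001,0.0035,0.003,0,0,0,-0.001,0.0035,0.003,0,0,0,-0.001,0.0035,0.003,0,0,0,-0.001,0.0035,0.003,0,0,0,-0.001,0.0035,0.003,0,0,0,-0.001,0.0035,0.003,0,0,0,-0.001,0.0035,0.003,0,0,0,-0.001,0.0035,0.003,0,0,0],
  grip=0,
  grip_force=60,
)

```text
t: 4.0
tool_pos: [0.6269, -0.1158, 0.1684]
tool_rot: [3.098, 0.509, 0.003]
contact_force: [-0.6, -3.1, 5.2]
opening: 0.0129
grip_force: 59.9
```

Request:
apply_moves(
  rows=[0,0,-0.007,0,0,0,0,0,-0.014,0,0,0,0,0,-0.021,0,0,0,0,0,-0.028,0,0,0,0,0,-0.028,0,0,0,0,0,-0.028,0,0,0],
)

```text
t: 4.6
tool_pos: [0.6266, -0.1158, 0.1819]
tool_rot: [3.098, 0.508, 0.003]
contact_force: [6.2, -5.5, -7.5]
opening: 0.0133
grip_force: 58.5
```

Run:
```python
from h import *
goal([.6268,-.1156,.1850],68.6)
im,d=ctrl.get_image("wrist");cv2.imwrite("pics/w3.png",im)
```

```text
t 4.6 pos [ 0.6266 -0.1158  0.1819] yaw 18.6 q [-0.3   0.18  1.68 -0.    1.27  0.95] F [ 6.2 -5.5 -7.5] open 0.013267663802018931 tip 0.0726
row [ 0.0004 -0.0002 -0.0051] [ 1.600e-03 -4.000e-04 -5.551e-01]
```

View pics/w3.png

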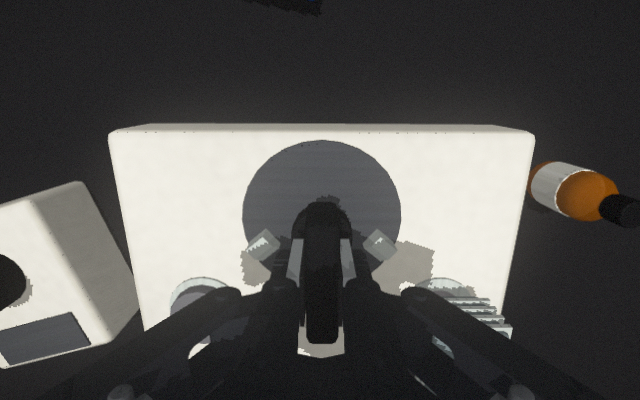

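The bar is held between the pads. The pull of about 7.5 N matches the spring at about 13.5 mm of lift. I'll raise it a little more and then turn.

Request:
apply_moves(
  rows=[0,0,-0.006,0,0,0,0,0,-0.006,0,0,0,0,0,-0.006,0,0,-0.07,0,0,-0.006,0,0,-0.14,0,0,-0.006,0,0,-0.21,0,0,-0.006,0,0,-0.28,0,0,-0.006,0,0,-0.35,0,0,-0.006,0,0,-0.42,0,0,-0.006,0,0,-0.49,0,0,-0.006,0,0,-0.555,0,0,-0.006,0,0,-0.555,0,0,-0.006,0,0,-0.555,0,0,-0.006,0,0,-0.555],
)

```text
t: 5.95
tool_pos: [0.6266, -0.1159, 0.1852]
tool_rot: [2.593, 1.769, 0.001]
contact_force: [7.8, -5.1, -8.3]
opening: 0.0132
grip_force: 58.6
```

Run:
```python
from h import *
goal([.6268,-.1156,.1685],68.6)
im,d=ctrl.get_image("wrist");cv2.imwrite("pics/w4.png",im)
```

```text
t 5.95 pos [ 0.6266 -0.1159  0.1852] yaw 68.6 q [-0.3   0.18  1.68 -0.    1.28  0.07] F [ 7.8 -5.1 -8.3] open 0.013241507877186979 tip 0.0726
row [ 0.0006 -0.      0.0279] [ 0.0017  0.0005 -0.0002]
```

View pics/w4.png

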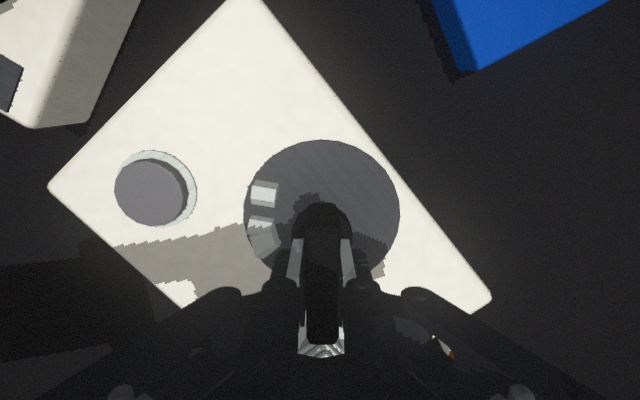

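The turn carried the bar with it; it now points down-image at the camera, whose edge shows at (322,350). Next: lower, then open.

Request:
apply_moves(
  rows=[0,0,0.007,0,0,0,0,0,0.014,0,0,0,0,0,0.021,0,0,0,0,0,0.027,0,0,0,0,0,0.027,0,0,0,0,0,0.027,0,0,0],
)

```text
t: 6.6
tool_pos: [0.6267, -0.1159, 0.1698]
tool_rot: [2.593, 1.769, 0.001]
contact_force: [5.7, -5.6, -5.2]
opening: 0.0131
grip_force: 59.2
```

Request:
apply_moves(
  rows=[0,0,0,0,0,0,0,0,0,0,0,0,0,0,0,0,0,0,0,0,0,0,0,0,0,0,0,0,0,0,0,0,0,0,0,0,0,0,0,0,0,0,0,0,0,0,0,0],
  grip=0.5,
)

```text
t: 7.4
tool_pos: [0.6263, -0.1152, 0.1714]
tool_rot: [2.595, 1.77, 0.0]
contact_force: [0.0, -1.2, -1.2]
opening: 0.043
grip_force: 0.0
```

Request:
apply_moves(
  rows=[0,0,-0.04,0,0,0,0,0,-0.1,0,0,0,0,0,-0.16,0,0,0,0,0,-0.22,0,0,0,0,0,-0.22,0,0,0,0,0,-0.22,0,0,0],
)

```text
t: 8.0
tool_pos: [0.6267, -0.1154, 0.3049]
tool_rot: [2.593, 1.769, 0.003]
contact_force: [0.4, 0.2, -0.7]
opening: 0.0427
grip_force: 0.0
```

Run:
```python
from h import *
goal([.6268,-.1156,.3],68.6)
o=ctrl.get_obs();im,d=ctrl.get_image("wrist");cv2.imwrite("pics/w5.png",im)
cm=cam("wrist",o)
v,u=np.mgrid[0:400,0:640];uv=np.c_[u.ravel(),v.ravel()];P=world(cm,uv,d)
h=P[:,2]; m=((h>.118)&(h<.16)&(d.ravel()>0)&(np.hypot(P[:,0]-.6265,P[:,1]+.1155)<.04)).reshape(400,640).astype(np.uint8)
k,l,s,c=cv2.connectedComponentsWithStats(m);i=1+s[1:,4].argmax()
px=uv[l.ravel()==i].astype(np.float32);w=onplane(cm,px,.126)[:,:2]
print(s[i],cv2.minAreaRect(w.astype(np.float32)*1000),w.mean(0),np.median(h[l.ravel()==i]))
```

```text
t 8.0 pos [ 0.6267 -0.1154  0.3049] yaw 68.6 q [-0.3   0.08  1.58  0.    1.48  0.07] F [ 0.4  0.2 -0.7] open 0.04265710469456317 tip 0.0726
row [-0.0003  0.0003  0.0082] [ 0.0018 -0.0001 -0.    ]
[ 313  157   17   68 1120] ((626.3744506835938, -114.64933776855469), (56.12664794921875, 13.212898254394531), 68.57049560546875) [ 0.62647267 -0.11428495] 0.12534286443953557
```

View pics/w5.png

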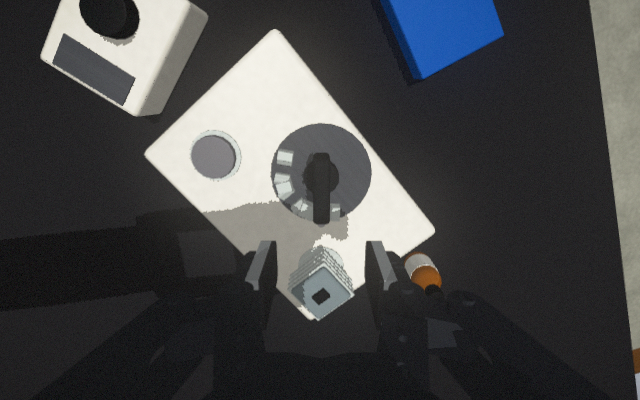

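The bar (321,187) points straight at the camera (321,290). Its top is at 0.1253 m, the same as before the lift, so the knob is seated at 68.6°. The bottle at (423,270) is still standing, and the arm is clear.

```bash
python3 -c "
from station import ctrl
print(ctrl.finish_job())"
```

```text
the job is handed in; nothing more can be done
None
```

The knob was pulled up, turned 50° to point its key pin at the camera, and seated in that notch; the bottle was left standing, the arm was clear, and the job was handed in at about 8 s (no verdict was returned).

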